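# Finish the crosswise stack of sample slats and hold the loaded carrier up

## Robot

A 7-joint arm with a two-finger parallel gripper is mounted at the origin on a cart in front of the work surface, level with it; the furniture and walls round the work are solid. World frame = base frame: x ahead of the robot, y to its left, z up, the work surface at z = 0. Lengths are in mm, angles in rad, forces in N, time in s.
With the tool pointing down it reaches from about 425 to 825 mm from the base axis. Payload 3.6 kg.
Tool frame: the origin (TCP) lies between the finger pads; the fingertips stand 8 mm ahead of it and the grasp point (between the pads) lies 11 mm behind it (tip_reach is the distance from the TCP to the fingertips, in mm); z points along the fingers, y is the line along which they close (so a half turn about z gives the same grasp; the last joint's range is limited). The gripper opens to 85 mm and grips with 20 to 120 N. Pads are 22 mm wide; open, the fingers measure 114 mm over their backs; the gripper's body (76 mm by 85 mm) begins 54 mm behind the grasp point. The pads swing forward as they close: fully open they stand 13 mm farther back than shut.
Start: joints at [1.073, 0.615, -0.013, 1.423, 0.008, 1.103, -0.04], TCP at [294.845, -579.249, 239.297] pointing down, gripper open.
Joint ranges: [-3.12, 3.12], [-0.3, 2.06], [-1.34, 1.32], [0.26, 2.42], [-1.36, 4.5], [0.01, 1.98], [-2.84, 2.84]. Speed limits (rad/s): [2.79, 2.79, 3.14, 3.14, 3.14, 3.14, 3.14].

## Interface

Orientations are given as a unit quaternion [x, y, z, w].
In Python, from workcell import * gives the robot as it stands.
- The arm moves only by the tool servo_tool, never from a script. Its arguments are lists of equal length, an entry for each row: "fingers": the closure, from -1 (fully open) to 1 (shut), so that 0 is half open; "delta_pos": the shift along the tool's x, y, z scaled (see below), a list of three; "twist": the turn about the tool's z scaled (see below). A call has 1 to 20 rows; each row shifts and turns the commanded pose from where the row before left it, along the tool's axes as they then stand; what a row does not reach is not made up. The controller multiplies each number of a shift by 100 cm and each number of a turn by 60 degrees. A row lasts 1/10 s, in which the tool goes at most 50 mm and 8.59 degrees, less where a joint would pass 70% of its speed; a pose out of reach is approached as far as the arm can. A call with a number of a shift or a turn outside -1 to 1 is refused whole. A call with a gripper value outside its range is refused whole. The fingers move at their own pace and stop on an object; "force" is the grip in N (left out, the last holds). Time passes only in rows, so rows that do not move let the fingers close. It gives the time, the measured TCP pose, the force, the opening and the grip force at its end, in the units of the state.
- read_state(): the state, without advancing time (a new reading comes with each control period).
- camera(name): name is "scene" or "top" or "wrist"; returns the picture (420x560x3 uint8, red, green, blue); there is no depth.
- camera_info(name): a dict with "vfov" (degrees; the focal length in pixels is half the picture's height over the tangent of half this angle, whatever the lens; pixels are square), "cx", "cy" (the principal point, pixels), "eye" and "rotation" of the camera in the world. Camera axes: x right, y up, looking along -z (the intrinsics and any distortion apply to the point x, -y, -z); pixel columns grow to the right and rows downward; lengths in mm; the calibration is good to about 2 mm. A picture is of the moment at which its call begins: read the wrist's pose just before it. camera_info takes no time and is no camera call; for the wrist camera it gives the pose at the moment of the call.
- job_done(): hands the job in; it is judged then, once.
Trained networks look in the newest picture that a camera, given by its name, has taken for a name from the list of things; names that differ only in an ending like _2 or _b are one class to them, and where a whole thing is asked for, a point or a joint stands for the part that bears it (a point fixed in the world has none). Each returns a list of dicts, best first, with "confidence" (0 to 1); they miss things now and then, are a little off and sometimes report something else, mostly with a low value. They report only what shows in the picture. A call takes as long as a camera call.
- search_frame(camera, thing): "box" ([left, top, width, height] in pixels, round what is visible of it).
- cut_out(camera, thing): "mask" (420x560 bool, what is visible of it) and "box" ([left, top, width, height] in pixels, round what is visible of it).
The state is a dict: "t": time; "q": joint angles; "joint_velocities": joint speeds; "joint_torque": joint torques, N m; "tcp_pos": TCP position; "tcp_rot": TCP orientation; "force": force on the tool from outside, world axes, zero at the start; "ft_torque": the same for the moment, N m; "opening": finger opening in mm; "grip_force": force on a finger pad.
Only numpy, scipy, OpenCV 4.12 (cv2) and the standard library are available. Lean on these libraries where they do the work, as an engineer would, in place of code of your own. Each camera call takes 0.05 s, during which the arm holds its last target. There are 200 camera calls.

## Task

Two brown wooden sample slats already lie on the white carrier board; lay the two loose pale slats on top of them, crosswise at right angles, one on each side of the blue handle knob and near the ends of the brown slats, so that the four form an even square stack. Then lift the loaded carrier by its knob about 15 cm straight up off the table and keep it level and steady in the air with all four slats still stacked on it. Finish while holding it there: do not set it down or let go, and leave everything else on the table where it is.

Things in the scene. Friction and masses are not known exactly. Their poses are not given: they have to be found in the camera images.
- carrier: loose white board 160 x 160 mm on rubber feet, top face 12 mm above the table; a central post (radius 7, foot radius 18) carries a blue square knob 24 x 24, faces along the board's edges, 52 to 76 above the underside, gripped from above across two opposite faces. 0.2 to 0.4 kg, balanced about the post. Origin: centre of the underside of the feet; x, y along the board's edges, z up
- lower_slat_far: brown wooden slat lying on the carrier along the carrier's y, at about carrier x = +60 mm; 160 mm long (own x), 20 wide (own y), 12 mm thick; origin at the centre of its underside, about 30 g; its underside 12 and top 24 above the carrier's origin
- lower_slat_near: brown wooden slat lying on the carrier along the carrier's y, at about carrier x = -60 mm; 160 mm long (own x), 20 wide (own y), 12 mm thick; origin at the centre of its underside, about 30 g; same heights
- pale_slat_left: loose pale wooden slat lying flat on the table to the robot's left; 160 mm long (own x), 20 wide (own y), 12 mm thick; origin at the centre of its underside, about 30 g. Its place: on the two brown slats (underside 24 above the carrier's origin), along the carrier's x, centred at carrier x = 0, y = +60 or -60 mm (the other pale slat on the other side)
- pale_slat_right: loose pale wooden slat lying flat on the table to the robot's right; 160 mm long (own x), 20 wide (own y), 12 mm thick; origin at the centre of its underside, about 30 g. Its place: as for the other pale slat, on the opposite side of the knob; either may take either side
- fusion_splicer: fixed obstacle: black and orange splicing machine between the left pale slat and the carrier, with a screen leaning towards the robot; about 275 mm long (own x, from -185 to +90), 175 wide (own y), at most 160 high: carry things over it. Origin on the table under its main box
- spool: bystander: black spool of yellow cable, 100 mm across, 49 high, origin under its centre
- cassette: bystander: blue and white cleaning cassette 66 x 105 x 34 mm, origin under its centre
- vial: bystander: clear upright tube with blue cap, 30 mm across, 75 high, origin under its centre
- tape: bystander: black roll of tape lying flat, 60 mm across, 19 high, origin under its centre
- adapter: bystander: small green fibre adapter 26 x 22 x 13 mm, origin under its centre

How it is judged:
By the outcome, as a careful person would: the job done as asked, in the order asked, and still so for the second after the job is handed in, while the arm keeps its last pose, push and grip.
It also fails if it takes over 72 s, if anything falls off the work surface, if the arm or the gripper's body presses on something with over 40 N, if the wrist force passes 120 N, or if a joint passes its speed limit or range.

## Working session

There is one attempt and no reset: what is moved stays moved. The work goes in short steps, Python scripts to look and compute and a tool call to move; the robot and the scene stay as the last step left them, time stands still between calls to the robot, and variables do not carry over. Pictures are saved under pics/ and viewed, at most 10 in all, crops included, and the job is handed in when it is done.

Besides the shell and the picture viewer there is one more tool, called after "Request:" as a command line: name --argument value ..., lists and objects as JSON in quotes. servo_tool: Moves the arm, as the interface text tells. Its arguments: {"type":"object","properties":{"fingers":{"type":"array"},"delta_pos":{"type":"array"},"twist":{"type":"array"},"force":{"type":"number"}},"required":["fingers","delta_pos","twist"]}

```bash
mkdir -p pics; ls; python3 - <<'E'
from workcell import *
import cv2,numpy as np
s=read_state();print(s)
for n in ("top","scene"):
    im=camera(n);cv2.imwrite(f"pics/{n}0.png",im[:,:,::-1]);print(n,camera_info(n))
    for t in ["carrier","lower_slat_far","pale_slat_left","fusion_splicer","vial"]:
        for d in cut_out(n,t)[:4]:
            m=d["mask"].astype(np.uint8);print(n,t,round(d["confidence"],2),d["box"],cv2.minAreaRect(cv2.findNonZero(m)) if m.any() else None)
E
```

```text
pics
{'t': 0.0, 'q': array([ 1.07350014,  0.61595346, -0.01261924,  1.42488731,  0.00811603,
        1.10336272, -0.04037421]), 'joint_velocities': array([-9.96951637e-05, -8.75397306e-04,  1.12989349e-03,  1.60703275e-04,
       -8.38051969e-04, -2.94672987e-06,  1.75877164e-03]), 'joint_torque': array([ 7.09502183e-05, -4.69217849e+01,  2.59346506e-01, -1.71033794e+01,
        9.93432419e-03,  9.64570296e-03, -2.70727760e-06]), 'tcp_pos': array([ 294.51389653, -578.63290663,  238.11969882]), 'tcp_rot': array([ 9.72408900e-01,  2.33279430e-01, -3.22357644e-04, -1.23893406e-03]), 'force': array([-0.50375927, -0.67001955, -0.26931564]), 'ft_torque': array([0.01157838, 0.03624759, 0.00544436]), 'grip_force': 0.0, 'opening': 85.62335685619038}
top {'vfov': 53.86531947326344, 'cx': 275.2325360063472, 'cy': 208.6396451946801, 'eye': array([ 413.56737973,   37.34748091, 1207.87385989]), 'rotation': array([ 0.05506575, -0.06461155, -0.69708726,  0.71194274])}
top carrier 0.79 [273.3, 209.9, 66.2, 60.4] ((303.8000183105469, 235.4000244140625), (55.45448303222656, 54.560054779052734), 26.5650
[... 683 characters left out ...]
63 [280.4, 187.0, 61.9, 42.6] ((311.1952819824219, 209.83135986328125), (42.244476318359375, 44.89336013793945), 49.184913635253906)
scene lower_slat_far 0.59 [272.8, 191.5, 40.8, 15.9] ((295.3224792480469, 198.57395935058594), (6.076923847198486, 37.69231414794922), 67.38013458251953)
scene lower_slat_far 0.5 [262.5, 166.7, 19.9, 18.6] ((271.0, 174.5), (19.0, 18.0), 90.0)
scene lower_slat_far 0.21 [288.1, 155.4, 16.7, 11.1] ((297.5, 161.0), (15.0, 10.0), 0.0)
scene pale_slat_left 0.77 [211.4, 289.2, 66.6, 31.9] ((243.06166076660156, 305.8356018066406), (65.77713775634766, 11.118910789489746), 20.556045532226562)
scene vial 0.68 [182.2, 248.2, 10.5, 35.1] ((188.0, 268.0), (30.0, 12.0), 90.0)
```

```bash
python3 - <<'E'
import cv2
im=cv2.imread("pics/top0.png");cv2.imwrite("pics/top0v.png",cv2.resize(im,(800,600),interpolation=cv2.INTER_CUBIC))
E
```

```text
(no output)
```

View pics/top0v.png

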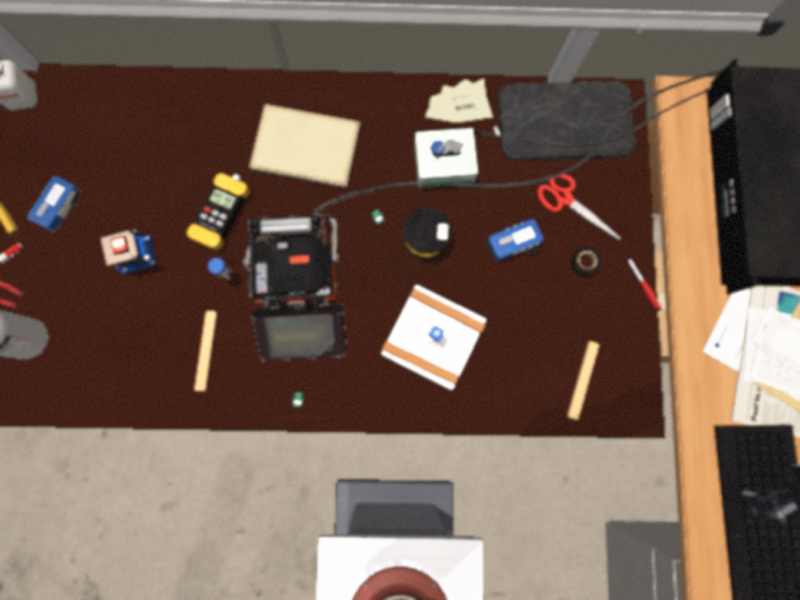

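```bash
cat > h.py <<'E'
from workcell import *
import cv2,numpy as np
from scipy.spatial.transform import Rotation as R
def cam(n):
    i=camera_info(n);f=210/np.tan(np.radians(i["vfov"]/2));return f,i["cx"],i["cy"],np.array(i["eye"]),R.from_quat(i["rotation"])
def ray(c,uv,z):
    f,cx,cy,e,r=c;uv=np.atleast_2d(uv).astype(float)
    d=r.apply(np.c_[(uv[:,0]-cx)/f,-(uv[:,1]-cy)/f,-np.ones(len(uv))])
    return e+d*((z-e[2])/d[:,2])[:,None]
def proj(c,P):
    f,cx,cy,e,r=c;q=r.inv().apply(np.atleast_2d(P)-e)
    return np.c_[cx+f*q[:,0]/-q[:,2],cy-f*q[:,1]/-q[:,2]]
def rect(mask,c,z):
    "metric min-area rect of the largest blob on plane z: centre, sizes, long-axis angle deg"
    cs,_=cv2.findContours(mask.astype(np.uint8),cv2.RETR_EXTERNAL,cv2.CHAIN_APPROX_NONE)
    k=max(cs,key=cv2.contourArea)[:,0]
    p=ray(c,k,z)[:,:2];(x,y),(a,b),t=cv2.minAreaRect(p.astype(np.float32))
    if a<b:a,b,t=b,a,t+90
    return np.round([x,y,a,b,(t+90)%180-90],1)
E
python3 - <<'E'
from h import *
for n in ("top","scene"):
    im=cv2.imread(f"pics/{n}0.png");c=cam(n)
    print(n,"tcp px",proj(c,[read_state()["tcp_pos"],[0,0,0],[400,0,0]]).round())
    hsv=cv2.cvtColor(im,cv2.COLOR_BGR2HSV)
    camera(n)
    for t,z in (("pale_slat_left",12),("carrier",12),("lower_slat_far",24),("spool",49),("fusion_splicer",100)):
        for d in cut_out(n,t)[:3]:
            if d["mask"].any():print(n,t,round(d["confidence"],2),rect(d["mask"],c,z))
    # colour: pale
    m=cv2.inRange(hsv,(12,60,140),(30,200,255))
    k,l,s,ce=cv2.connectedComponentsWithStats(m)
    for i in range(1,k):
        if 60<s[i,4]<1500:print("pale",ce[i].round(1),s[i,4],rect(l==i,c,12),rect(l==i,c,24))
E
python3 - <<'E'
import cv2
im=cv2.imread("pics/scene0.png");cv2.imwrite("pics/scene0v.png",cv2.resize(im,(800,600),interpolation=cv2.INTER_CUBIC))
E
```

```text
top tcp px [[538. 338.]
 [279. 434.]
 [282. 284.]]
top pale_slat_left 0.96 [503.2 398.9 160.   25.8  -4.5]
top carrier 0.72 [541.9 -59.9 158.1 101.3  64.6]
top lower_slat_far 0.9 [593.8 -87.5 157.7  23.7  64.2]
top spool 0.97 [749.  -41.5 112.8  99.1 -25.5]
pale [211.7 100.6] 1313 [949.3 220.7 211.9 149.7  80.2] [944.  218.8 209.8 148.2  80.2]
pale [234.4  99.4] 66 [951.  155.8  44.9  35.4  48.5] [945.6 154.7  44.4  35.   48.5]
pale [160.7 128.6] 239 [856.2 373.4  73.3  34.2  67.6] [851.8 370.1  72.5  33.8  67.6]
pale [  3.9 153.9] 107 [768.6 836.3  63.6  18.5  35.4] [765.  828.3  63.   18.3  35.4]
pale [142.2 164.6] 257 [742.5 421.6  73.5  33.8  67.1] [739.2 417.7  72.8  33.4  67.1]
pale [313.3 217. ] 329 [596.7 -87.9 164.4  19.9  64.3] [594.9 -86.6 162.8  19.7  64.3]
pale [143.4 245.1] 480 [504.5 400.3 162.8  24.3  -4.1] [503.6 396.7 161.2  24.1  -4.1]
pale [294.  253.5] 345 [488.3 -33.3 163.6  18.2  65.5] [487.6 -32.6 162.   18.   65.5]
pale [408.  265.8] 474 [ 461.  -363.1  161.9   24.1  -17.8] [ 460.5 -359.1  160.3   23.9  -17.8]
pale [546.2 277. ] 177 [ 438.9 -758.7   98.9   18
[... 837 characters left out ...]
 [556.8 176.5] 90 [-144.5 -600.6  143.4   15.5   89.6] [-141.6 -572.3  141.1   15.3   89.6]
pale [288.6 200.4] 113 [611.4 -93.2 102.7  23.6  63.5] [602.2 -73.  101.   23.3  63.5]
pale [136.4 216.2] 122 [995.6 183.2 237.  127.9  43.1] [980.2 198.8 233.2 125.8  43.1]
pale [318.8 213.9] 197 [495.1 -50.3 164.7  21.9  66.5] [487.7 -30.9 162.   21.6  66.5]
pale [129.8 255.1] 196 [873.8 354.6  89.5  42.3  83.2] [860.3 367.5  88.1  41.7  83.2]
pale [153.8 277.6] 324 [754.8 402.8  85.9  47.7  77. ] [743.2 414.9  84.6  47.   77. ]
pale [243.6 305.5] 590 [505.1 403.5 162.6  28.5  -4.1] [497.6 415.6 159.9  28.   -4.1]
pale [  5.9 409.2] 114 [754.6 823.8  23.5  20.4  39.4] [743.  829.1  23.2  20.1  39.4]
```

View pics/scene0v.png

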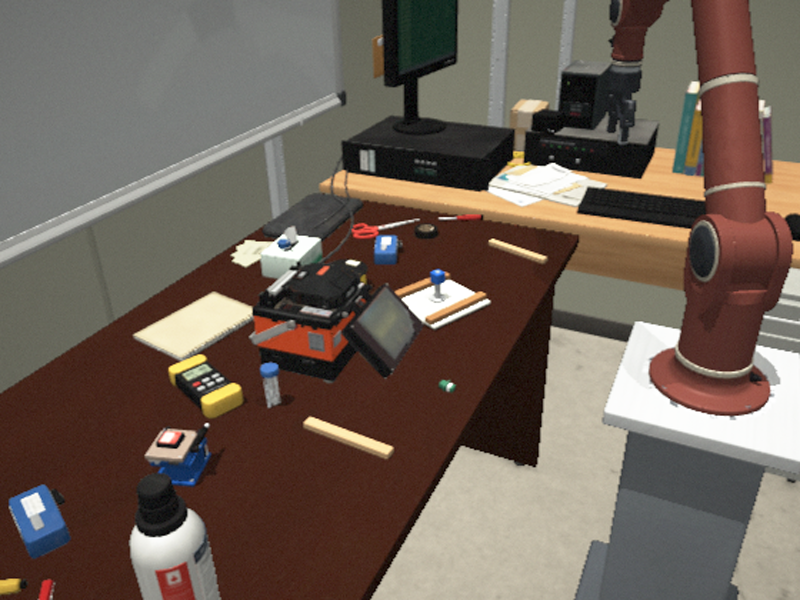

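Top view shows the carrier at about (434,337) of 800x600, the pale slats at (205,350) and (584,380), and the splicer at (295,285). The scene view agrees, and the measured sizes match the given ones. I'll start with the right slat.

Request:
servo_tool --fingers '[-1,-1,-1,-1,-1,-1,-1,-1,-1,-1,-1,-1,-1,-1,-1]' --delta_pos '[[0.035,-0.017,0],[0.035,-0.017,0],[0.035,-0.017,0],[0.035,-0.017,0],[0.035,-0.017,0],[0.035,-0.017,0],[0.035,-0.017,0],[0,0,0],[0,0,0],[0,0,0],[0,0,0],[0,0,0],[0,0,0],[0,0,0],[0,0,0]]' --twist '[[0],[0],[0],[0],[0],[0],[0],[0.12],[0.12],[0.12],[0.12],[0.12],[0.14],[0],[0]]' --force 40

```text
schema error: expected a number
```

Request:
servo_tool --fingers '[-1,-1,-1,-1,-1,-1,-1,-1,-1,-1,-1,-1,-1,-1,-1]' --delta_pos '[[0.035,-0.017,0],[0.035,-0.017,0],[0.035,-0.017,0],[0.035,-0.017,0],[0.035,-0.017,0],[0.035,-0.017,0],[0.035,-0.017,0],[0,0,0],[0,0,0],[0,0,0],[0,0,0],[0,0,0],[0,0,0],[0,0,0],[0,0,0]]' --twist '[0,0,0,0,0,0,0,0.12,0.12,0.12,0.12,0.12,0.14,0,0]' --force 40

```text
t: 2.7
tcp_pos: [459.3, -361.9, 239.4]
tcp_rot: [0.989, -0.15, 0.0, 0.0]
force: [0.2, 0.3, 0.4]
opening: 85.6
grip_force: 0.0
```

```bash
cat >> h.py <<'E'
def go(x,y,z,yaw):
    "tool-frame shift (m) and twist (unit of 60 deg) from the measured pose; yaw = world angle of tool x, mod 180"
    s=read_state();r=R.from_quat(s["tcp_rot"]);a=r.as_matrix()[:,0];cur=np.degrees(np.arctan2(a[1],a[0]))
    d=r.inv().apply(np.array([x,y,z])-s["tcp_pos"]);t=-((yaw-cur+90)%180-90)
    print("pos",s["tcp_pos"].round(1),"yaw",cur.round(2),"tilt",r.as_matrix()[2].round(4),"q7",s["q"][6].round(2),"-> shift",(d/1000).round(4),"twist",round(t/60,4))
def blobs(im,c,lo,hi,z,amin,amax=1e9):
    m=cv2.inRange(cv2.cvtColor(im,cv2.COLOR_RGB2HSV),lo,hi)
    k,l,s,ce=cv2.connectedComponentsWithStats(m)
    for i in range(1,k):
        if amin<s[i,4]<amax:print("blob",ce[i].round(1),s[i,:5],rect(l==i,c,z))
E
python3 - <<'E'
from h import *
c=cam("wrist");im=camera("wrist");cv2.imwrite("pics/w1.png",im[:,:,::-1])
go(461,-362,239,-17.8)
blobs(im,c,(12,50,120),(30,220,255),12,500)
for d in cut_out("wrist","pale_slat_right")[:2]:print(d["confidence"],rect(d["mask"],c,12))
E
```

```text
pos [ 459.3 -362.   239.4] yaw -17.27 tilt [ 1.e-04 -1.e-04 -1.e+00] q7 -1.15 -> shift [ 0.0017 -0.0005  0.0004] twist 0.0089
blob [504.8 151.7] [  417     0   143   339 31696] [ 362.  -593.1  416.4  120.2    2.2]
blob [281.4 154.7] [ 271   80   22  154 3048] [ 462.4 -364.9  159.7   20.7  -18.1]
blob [ 25.3 124.6] [   0  111   54   28 1086] [ 574.2 -132.3   52.4   21.3   63.4]
blob [ 26.3 234.4] [  0 223  55  24 986] [468.7 -73.7  58.9  23.9  65.5]
0.71 [ 463.2 -364.4  158.4   19.9  -18. ]
```

View pics/w1.png

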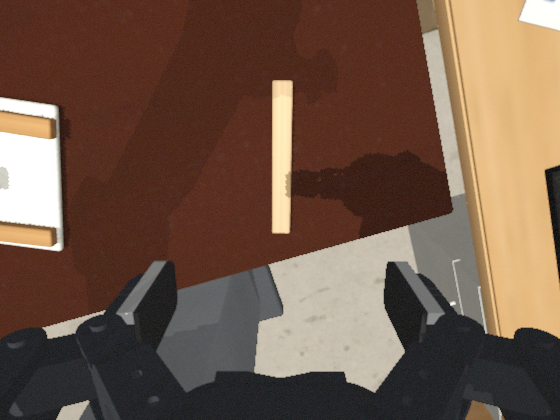

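The wrist view shows the slat at (281,155), 160 x 20 mm as expected, centred at (462.6, -364.6) with yaw -18°. Next: descend and grip.

Request:
servo_tool --fingers '[-1,-1,-1,-1,-1,-1,-1,-1,-0.5,0,1,1,1,1,1]' --delta_pos '[[0.004,0.0014,0.03],[0,0,0.04],[0,0,0.04],[0,0,0.04],[0,0,0.04],[0,0,0.025],[0,0,0.013],[0,0,0],[0,0,0],[0,0,0],[0,0,0],[0,0,0],[0,0,0],[0,0,0],[0,0,0]]' --twist '[0.012,0,0,0,0,0,0,0,0,0,0,0,0,0,0]' --force 40

```text
t: 4.3
tcp_pos: [463.1, -365.0, 12.3]
tcp_rot: [0.988, -0.158, 0.001, 0.0]
force: [-0.4, 0.3, 6.6]
opening: 18.3
grip_force: 40.2
```

Request:
servo_tool --fingers '[1,1,1,1,1,1,1,1,1,1,1,1,1,1,1,1,1]' --delta_pos '[[0,0,-0.01],[0,0,-0.02],[0,0,-0.03],[0,0,-0.04],[0,0,-0.04],[0,0,-0.04],[0,0,-0.03],[0,0,-0.01],[-0.005,-0.01,0],[-0.01,-0.025,0],[-0.01,-0.03,0],[-0.01,-0.03,0],[-0.01,-0.03,0],[-0.01,-0.025,0],[-0.005,-0.01,0],[0,0,0],[0,0,0]]' --twist '[0,0,0,0,0,0,0,0.122,0,0,0,0,0,0,0,0,0]'

```text
t: 6.0
tcp_pos: [476.6, -195.5, 231.0]
tcp_rot: [0.975, -0.221, -0.0, 0.001]
force: [0.3, -1.7, 0.0]
opening: 18.7
grip_force: 39.5
```

```bash
python3 - <<'E'
from h import *
s=read_state();print(s["opening"],s["grip_force"])
c=cam("wrist");im=camera("wrist");cv2.imwrite("pics/w2.png",im[:,:,::-1])
go(515.5,-113.8,230,-25.5)
blobs(im,c,(8,60,100),(30,240,255),24,300)
for z,t in((24,"lower_slat_far"),(24,"lower_slat_near"),(12,"carrier")):
  for d in cut_out("wrist",t)[:3]:print(t,d["confidence"],d["box"],rect(d["mask"],c,z))
m=(200,0,0)
blobs(im,c,(100,120,80),(125,255,255),76,20)
E
```

```text
18.731371814364547 39.517775774002075
pos [ 476.7 -196.2  231.2] yaw -25.57 tilt [ 1.0e-04  1.4e-03 -1.0e+00] q7 -1.56 -> shift [-0.0005 -0.0911  0.001 ] twist -0.0012
blob [279.8 220.3] [  253    80    54   298 13960] [ 400.3 -159.3  335.3   50.   -25.4]
blob [119.3 103.1] [  32   90  174   26 3737] [597.5 -89.  159.1  20.6  63.6]
blob [131.2 223.4] [  53  214  157   21 2768] [491.3 -33.6 159.5  20.1  65.7]
lower_slat_far 0.61 [32.2, 92.5, 176.4, 23.8] [597.3 -89.8 162.6  21.2  63.6]
lower_slat_near 0.88 [51.9, 207.8, 157.3, 27.8] [493.1 -35.2 160.5  23.7  65.3]
lower_slat_near 0.63 [39.2, 82.3, 171.4, 155.3] [540.5 -65.6 155.2 102.9  63. ]
lower_slat_near 0.6 [251.7, 79.2, 55.0, 297.3] [ 401.6 -159.3  334.7   51.6  -25.7]
carrier 0.71 [38.6, 79.1, 175.3, 159.4] [531.7 -55.8 161.5 127.   63.5]
carrier 0.56 [0.0, 0.0, 37.1, 18.9] [707.2 -46.2  33.4  14.4  64.4]
blob [103.  176.4] [ 87 161  34  31 701] [545.2 -65.7  27.5  25.7  64.4]
```

View pics/w2.png

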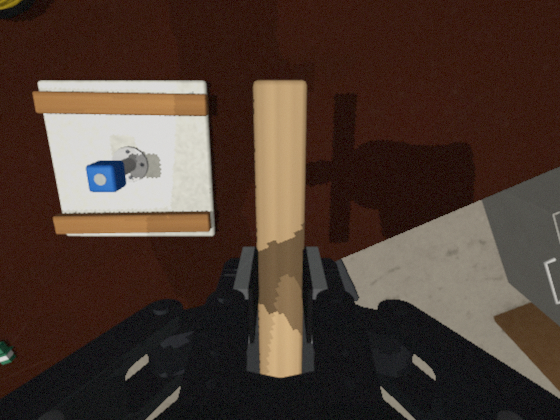

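The wrist view shows the carrier, with the knob at (103,176), the brown slats at rows 103 and 223, and the held slat at the centre. I'll fit the board edges and knob precisely and find the slat's offset in the grip.

```bash
cat >> h.py <<'E'
def white_edges(im,c,ctr,ang,zb=12):
    "board edges by white mask in the carrier frame guess"
    m=cv2.inRange(cv2.cvtColor(im,cv2.COLOR_RGB2HSV),(0,0,130),(180,60,255))
    k,l,s,ce=cv2.connectedComponentsWithStats(m)
    v,u=np.nonzero(m);p=ray(c,np.c_[u,v],zb)[:,:2]-ctr
    a=np.radians(ang);q=p@np.array([[np.cos(a),-np.sin(a)],[np.sin(a),np.cos(a)]])
    return q[(abs(q)<100).all(1)]
E
python3 - <<'E'
from h import *
c=cam("wrist");im=cv2.imread("pics/w2.png")[:,:,::-1].copy()
for z in (230,):blobs(im,c,(8,60,60),(30,240,255),z,8000)
ctr=np.array([544,-61.5]);ang=-25.3
q=white_edges(im,c,ctr,ang)
def edge(axis,sgn,lo,hi):
    o=[]
    for a in np.arange(lo,hi,4):
        b=q[abs(q[:,1-axis]-a)<2][:,axis]*sgn
        if len(b):o.append((a,sgn*b.max()))
    o=np.array(o);k=np.polyfit(o[:,0],o[:,1],1);r=o[:,1]-np.polyval(k,o[:,0]);o=o[abs(r)<2];k=np.polyfit(o[:,0],o[:,1],1)
    print("axis",axis,sgn,"pos at 0:",k[1].round(2),"slope deg",np.degrees(k[0]).round(2),"rms",np.std(o[:,1]-np.polyval(k,o[:,0])).round(2))
edge(0,1,-65,66);edge(0,-1,-65,66);edge(1,1,-40,41);edge(1,-1,-40,41)
# knob: fit top-square at z=76 via predicted silhouette of a cube 52..76
m=cv2.inRange(cv2.cvtColor(im,cv2.COLOR_RGB2HSV),(100,120,60),(125,255,255))
k,l,s,ce=cv2.connectedComponentsWithStats(m);i=1+np.argmax([s[j,4] if abs(ce[j]-[103,176]).max()<15 else 0 for j in range(1,k)])
cs,_=cv2.findContours((l==i).astype(np.uint8),0,1);M=np.zeros(m.shape,np.uint8);cv2.drawContours(M,cs,-1,255,-1)
from scipy.optimize import minimize
def cost(x):
    a=np.radians(x[2]);e=np.array([[np.cos(a),np.sin(a)],[-np.sin(a),np.cos(a)]])
    P=[[*(x[:2]+12*(sx*e[0]+sy*e[1])),z] for sx in(-1,1) for sy in(-1,1) for z in(52,76)]
    h=cv2.convexHull((proj(c,P)*16).astype(np.int32));n=np.zeros_like(M);cv2.fillConvexPoly(n,h,255,cv2.LINE_AA,4)
    return np.abs(n.astype(float)-M).sum()/255
r=minimize(cost,[546,-63,-25],method="Nelder-Mead",options=dict(initial_simplex=[[546,-63,-25],[550,-63,-25],[546,-59,-25],[546,-63,-21]]));print("knob",r.x,r.fun,(M>0).sum())
E
```

```text
blob [279.9 220. ] [  252    79    57   299 14553] [ 488.  -201.5  133.8   21.4  -25.8]
axis 0 1 pos at 0: 81.31 slope deg 0.41 rms 0.0
axis 0 -1 pos at 0: -76.75 slope deg 0.45 rms 0.0
axis 1 1 pos at 0: 79.03 slope deg -0.47 rms 0.1
axis 1 -1 pos at 0: -79.62 slope deg -0.47 rms 0.25
knob [545.52942262 -61.91389207  -9.33051787] 275.81960784313725 1048
```

Request:
servo_tool --fingers '[1,1,1,1,1,1,1,1,1,1,1,1,1,1,1,1,1]' --delta_pos '[[0.001,-0.01,0],[0.001,-0.025,0],[0.002,-0.03,0],[0.001,-0.02,0],[0,-0.005,0],[0,0,0.02],[0,0,0.03],[0,0,0.03],[0,0,0.03],[0,0,0.025],[0,0,0.02],[0,0,0.015],[0,0,0.01],[0,0,0.005],[0,0,0.003],[0,0,0],[0,0,0]]' --twist '[0,0,0,0.002,0,0,0,0,0,0,0,0,0,0,0,0,0]'

```text
t: 7.9
tcp_pos: [520.9, -115.4, 43.9]
tcp_rot: [0.975, -0.221, 0.001, -0.0]
force: [0.3, 0.6, -0.9]
opening: 19.1
grip_force: 39.5
```

```bash
python3 - <<'E'
from h import *
go(519.3,-116.4,36.3,-25.7);s=read_state();print(s["force"],s["opening"])
E
```

```text
pos [ 520.9 -115.4   43.9] yaw -25.58 tilt [ 1.2e-03 -3.0e-04 -1.0e+00] q7 -1.67 -> shift [-0.001   0.0016  0.0076] twist 0.0019
[ 0.27918725  0.58220638 -0.87342869] 19.106325090452795
```

Request:
servo_tool --fingers '[1,1,1,1,1,0.3,0.3,0.3,0.3,0.3,0.3]' --delta_pos '[[0,0.0016,0.001],[0,0,0.003],[0,0,0.002],[0,0,0.0015],[0,0,0],[0,0,0],[0,0,0],[0,0,0],[0,0,0],[0,0,0],[0,0,0]]' --twist '[0.002,0,0,0,0,0,0,0,0,0,0]'

```text
t: 9.0
tcp_pos: [519.7, -116.6, 35.8]
tcp_rot: [0.975, -0.222, -0.0, -0.0]
force: [-0.4, -0.3, 0.8]
opening: 29.4
grip_force: 0.0
```

Request:
servo_tool --fingers '[0.3,0.3,0.3,0.3,-1,-1,-1,-1]' --delta_pos '[[0,0,-0.01],[0,0,-0.02],[0,0,-0.03],[0,0,-0.04],[0,0,-0.04],[0,0,-0.04],[0,0,-0.02],[0,0,0]]' --twist '[0,0,0,0,0,0,0,0]'

```text
t: 9.8
tcp_pos: [521.6, -117.3, 240.0]
tcp_rot: [0.975, -0.223, 0.004, -0.0]
force: [-0.9, -0.2, -0.3]
opening: 84.5
grip_force: 0.0
```

```bash
python3 - <<'E'
from h import *
c=cam("wrist");im=camera("wrist");cv2.imwrite("pics/w3.png",im[:,:,::-1])
go(504.3,401.5,236,-4.1)
blobs(im,c,(8,60,100),(30,240,255),24,300);blobs(im,c,(8,60,100),(30,240,255),36,300)
for d in cut_out("wrist","pale_slat_right")[:2]:print(d["confidence"],d["box"],rect(d["mask"],c,36))
E
```

```text
pos [ 520.3 -116.8  237.7] yaw -25.7 tilt [ 0.0037 -0.0013 -1.    ] q7 -1.73 -> shift [-0.2392 -0.4601  0.0014] twist -0.36
blob [117.5  12.3] [ 91   0  47  25 441] [712.9 -46.4  46.3  11.8 -85.4]
blob [237.6 164.1] [ 136   89  167  161 8524] [544.9 -61.5 165.1 159.7 -27.5]
blob [117.5  12.3] [ 91   0  47  25 441] [708.6 -50.   44.8  11.4 -85.4]
blob [237.6 164.1] [ 136   89  167  161 8524] [546.4 -64.5 159.4 154.2 -27.5]
0.81 [268.9, 87.5, 23.3, 159.1] [ 520.4 -116.8  156.8   20.3  -26. ]
```

View pics/w3.png

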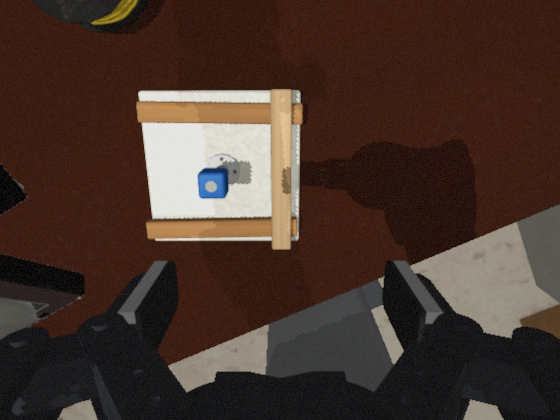

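The wrist view shows the right slat laid across both brown slats, at column 281 and centred at (520.4, -116.8) as planned. Now to the left slat.

Request:
servo_tool --fingers '[-1,-1,-1,-1,-1,-1,-1,-1,-1,-1,-1,-1,-1,-1,-1,-1,-1,-1,-1,-1]' --delta_pos '[[0,0,0],[0,0,0],[0,0,0],[-0.003,-0.02,0],[-0.003,-0.03,0],[-0.003,-0.035,0],[-0.004,-0.04,0],[-0.004,-0.04,0],[-0.004,-0.04,0],[-0.004,-0.04,0],[-0.004,-0.04,0],[-0.004,-0.04,0],[-0.004,-0.04,0],[-0.004,-0.04,0],[-0.004,-0.04,0],[-0.004,-0.035,0],[-0.004,-0.025,0],[-0.004,-0.01,0],[0,0,0],[0,0,0]]' --twist '[-0.12,-0.12,-0.12,0,0,0,0,0,0,0,0,0,0,0,0,0,0,0,0,0]'

```text
t: 11.9
tcp_pos: [500.0, 398.8, 235.0]
tcp_rot: [0.999, -0.037, -0.0, 0.001]
force: [-0.3, -1.0, 0.7]
opening: 85.4
grip_force: 0.0
```

```bash
python3 - <<'E'
from h import *
c=cam("wrist");im=camera("wrist");cv2.imwrite("pics/w4.png",im[:,:,::-1])
blobs(im,c,(12,50,120),(30,220,255),12,1000)
go(504,403,11,-4.1)
for d in cut_out("wrist","pale_slat_left")[:2]:print(d["confidence"],d["box"],rect(d["mask"],c,12))
E
```

```text
blob [277.2 154.3] [ 266   76   22  157 2016] [507.  400.3 160.1  20.6  -4. ]
pos [500.5 398.4 235.4] yaw -4.27 tilt [ 0.      0.0025 -1.    ] q7 -2.33 -> shift [ 0.0031 -0.0054  0.2244] twist -0.0029
0.66 [264.2, 79.0, 26.5, 153.5] [507.6 400.2 158.9  20.5  -4. ]
```

Request:
servo_tool --fingers '[-1,-1,-1,-1,-1,-1,-1,-1,-0.5,0,1,1,1,1,1]' --delta_pos '[[0.0065,-0.0023,0.025],[0,0,0.04],[0,0,0.04],[0,0,0.04],[0,0,0.04],[0,0,0.025],[0,0,0.013],[0,0,0],[0,0,0],[0,0,0],[0,0,0],[0,0,0],[0,0,0],[0,0,0],[0,0,0]]' --twist '[-0.004,0,0,0,0,0,0,0,0,0,0,0,0,0,0]' --force 40

```text
t: 13.5
tcp_pos: [507.0, 403.4, 14.0]
tcp_rot: [0.999, -0.034, 0.001, -0.001]
force: [-1.1, -0.2, 5.0]
opening: 18.5
grip_force: 40.5
```

Request:
servo_tool --fingers '[1,1,1,1,1,1,1,1,1,1]' --delta_pos '[[0,0,-0.01],[0,0,-0.02],[0,0,-0.03],[0,0,-0.04],[0,0,-0.04],[0,0,-0.04],[0,0,-0.03],[0,0,-0.02],[0,0,0],[0,0,0]]' --twist '[0,0,0,0,0,0,0,0,0,0]'

```text
t: 14.5
tcp_pos: [505.9, 402.5, 242.3]
tcp_rot: [0.999, -0.034, -0.0, 0.0]
force: [0.3, -0.9, -1.1]
opening: 18.5
grip_force: 39.8
```

```bash
python3 - <<'E'
from h import *
c=cam("wrist");im=camera("wrist")
s=read_state();blobs(im,c,(8,60,60),(30,240,255),s["tcp_pos"][2],8000)
print(s["tcp_pos"]);go(545.8+26,-62.6+54.1,s["tcp_pos"][2],-4.0)
E
```

```text
blob [212.4 161.2] [    0     0   497   379 91565] [538.8 410.  198.7 166.   73. ]
[505.49059891 402.2076519  241.2276602 ]
pos [505.5 402.2 241.2] yaw -3.86 tilt [-0.0024  0.0022 -1.    ] q7 -2.32 -> shift [0.0938 0.4053 0.0007] twist 0.0023
```

Request:
servo_tool --fingers '[1,1,1,1,1,1,1,1,1,1,1,1,1,1,1,1,1,1,1,1]' --delta_pos '[[0.002,0.01,0],[0.005,0.02,0],[0.007,0.03,0],[0.007,0.03,0],[0.007,0.03,0],[0.007,0.03,0],[0.007,0.03,0],[0.007,0.03,0],[0.007,0.03,0],[0.007,0.03,0],[0.007,0.03,0],[0.007,0.03,0],[0.007,0.03,0],[0.007,0.03,0],[0.003,0.015,0],[0,0,0],[0,0,0],[0,0,0],[0,0,0],[0,0,0]]' --twist '[0,0,0,0,0,0,0,0,0,0,0,0,0,0,0.09,0.09,0.09,0.094,0,0]'

```text
t: 16.55
tcp_pos: [572.1, -8.9, 242.4]
tcp_rot: [0.975, -0.222, -0.001, 0.0]
force: [1.3, 0.5, -1.1]
opening: 18.8
grip_force: 39.8
```

```bash
python3 - <<'E'
from h import *
c=cam("wrist");im=camera("wrist");cv2.imwrite("pics/w5.png",im[:,:,::-1])
s=read_state();z=s["tcp_pos"][2]
blobs(im,c,(8,60,60),(30,240,255),z,8000)
for d in cut_out("wrist","pale_slat_left")[:3]:print(d["confidence"],d["box"],rect(d["mask"],c,z-2),rect(d["mask"],c,36))
for d in cut_out("wrist","carrier")[:3]:print(d["confidence"],d["box"],rect(d["mask"],c,12))
go(571.8,-8.5,38,-25.7)
E
```

```text
blob [282.3 139. ] [    0     0   560   379 72127] [593.7 -22.7 201.  158.4  64.2]
0.56 [253.9, 76.2, 56.4, 298.5] [583.9 -14.2 134.9  20.4 -26. ] [498.6  27.2 336.7  51.  -26. ]
0.81 [305.5, 83.6, 88.3, 153.7] [538.5 -70.1 100.2  88.6 -25.6]
pos [572.6  -8.1 242.7] yaw -25.67 tilt [-3.e-04  3.e-04 -1.e+00] q7 -1.95 -> shift [-0.0005  0.0007  0.2047] twist 0.0005
```

View pics/w5.png

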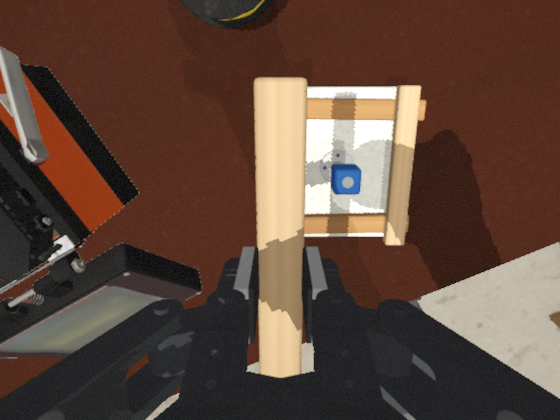

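```bash
python3 - <<'E'
from h import *
w=cam("wrist");t=cam("top")
ux=np.array([.901,-.434]);uy=np.array([.434,.901])
for n,c,pts in(("wrist",w,[(200,270),(200,292),(137,190),(125,245)]),("top",t,[(241,239),(239,214),(237,152),(242,249),(237,185)])):
  for p in pts:
    for z in(50,100,150):
      q=ray(c,p,z)[0,:2]-[571.8,-8.5];print(n,p,z,"rel tool x,y(uy):",(q@ux).round(),(q@uy).round())
E
```

```text
wrist (200, 270) 50 rel tool x,y(uy): -102.0 83.0
wrist (200, 270) 100 rel tool x,y(uy): -74.0 70.0
wrist (200, 270) 150 rel tool x,y(uy): -47.0 58.0
wrist (200, 292) 50 rel tool x,y(uy): -127.0 84.0
wrist (200, 292) 100 rel tool x,y(uy): -96.0 72.0
wrist (200, 292) 150 rel tool x,y(uy): -65.0 59.0
wrist (137, 190) 50 rel tool x,y(uy): -16.0 137.0
wrist (137, 190) 100 rel tool x,y(uy): -2.0 116.0
wrist (137, 190) 150 rel tool x,y(uy): 12.0 96.0
wrist (125, 245) 50 rel tool x,y(uy): -74.0 156.0
wrist (125, 245) 100 rel tool x,y(uy): -51.0 132.0
wrist (125, 245) 150 rel tool x,y(uy): -28.0 109.0
top (241, 239) 50 rel tool x,y(uy): -98.0 93.0
top (241, 239) 100 rel tool x,y(uy): -101.0 88.0
top (241, 239) 150 rel tool x,y(uy): -104.0 82.0
top (239, 214) 50 rel tool x,y(uy): -38.0 131.0
top (239, 214) 100 rel tool x,y(uy): -44.0 124.0
top (239, 214) 150 rel tool x,y(uy): -49.0 117.0
top (237, 152) 50 rel tool x,y(uy): 121.0 221.0
top (237, 152) 100 rel tool x,y(uy): 108.0 210.0
top (237, 152) 150 rel tool x,y(uy): 96.0 199.0
top (242, 249) 50 rel tool x,y(uy): -122.0 77.0
top (242, 249) 100 rel tool x,y(uy): -124.0 73.0
top (242, 249) 150 rel tool x,y(uy): -126.0 68.0
top (237, 185) 50 rel tool x,y(uy): 34.0 175.0
top (237, 185) 100 rel tool x,y(uy): 25.0 166.0
top (237, 185) 150 rel tool x,y(uy): 17.0 158.0
```

Request:
servo_tool --fingers '[1,1,1,1,1,1,1,1,1,1,1,1,1,1]' --delta_pos '[[-0.0005,0.0005,0.01],[0,0,0.03],[0,0,0.035],[0,0,0.035],[0,0,0.03],[0,0,0.025],[0,0,0.015],[0,0,0.01],[0,0,0.005],[0,0,0.003],[0,0,0.002],[0,0,0],[0,0,0],[0,0,0]]' --twist '[0,0,0,0,0,0,0,0,0,0,0,0,0,0]'

```text
t: 18.1
tcp_pos: [572.6, -7.7, 43.4]
tcp_rot: [0.975, -0.222, 0.001, -0.0]
force: [0.7, 0.4, 0.2]
opening: 18.2
grip_force: 39.8
```

```bash
python3 - <<'E'
from h import *
go(571.8,-8.5,36.7,-25.7);print(read_state()["force"])
E
```

```text
pos [572.6  -7.7  43.4] yaw -25.7 tilt [ 9.e-04 -5.e-04 -1.e+00] q7 -1.9 -> shift [-0.0004  0.0011  0.0067] twist 0.0
[0.67789128 0.35458904 0.23834253]
```

Request:
servo_tool --fingers '[1,1,1,1,1,0.3,0.3,0.3,0.3,0.3,0.3,0.3,0.3,0.3,0.3,-1,-1,-1,-1,-1]' --delta_pos '[[0,0.001,0.001],[0,0,0.003],[0,0,0.002],[0,0,0.001],[0,0,0],[0,0,0],[0,0,0],[0,0,0],[0,0,0],[0,0,0],[0,0,0],[0,0,-0.01],[0,0,-0.02],[0,0,-0.03],[0,0,-0.04],[0,0,-0.04],[0,0,-0.04],[0,0,-0.02],[0,0,0],[0,0,0]]' --twist '[0,0,0,0,0,0,0,0,0,0,0,0,0,0,0,0,0,0,0,0]'

```text
t: 20.1
tcp_pos: [571.3, -8.6, 236.0]
tcp_rot: [0.975, -0.222, 0.0, -0.0]
force: [-0.1, -0.5, -0.7]
opening: 85.4
grip_force: 0.0
```

```bash
cat > knob.py <<'E'
from h import *
from scipy.optimize import minimize
def knob(im,c,x0):
    m=cv2.inRange(cv2.cvtColor(im,cv2.COLOR_RGB2HSV),(100,120,60),(125,255,255))
    p=proj(c,[[x0[0],x0[1],70]])[0];k,l,s,ce=cv2.connectedComponentsWithStats(m)
    i=min((j for j in range(1,k) if s[j,4]>200),key=lambda j:np.hypot(*(ce[j]-p)))
    cs,_=cv2.findContours((l==i).astype(np.uint8),0,1);M=np.zeros(m.shape,np.uint8);cv2.drawContours(M,cs,-1,255,-1)
    def cost(x):
        a=np.radians(x[2]);e=np.array([[np.cos(a),np.sin(a)],[-np.sin(a),np.cos(a)]])
        P=[[*(x[:2]+12*(sx*e[0]+sy*e[1])),z] for sx in(-1,1) for sy in(-1,1) for z in(52,76)]
        h=cv2.convexHull((proj(c,P)*16).astype(np.int32));n=np.zeros_like(M);cv2.fillConvexPoly(n,h,255,cv2.LINE_AA,4)
        return np.abs(n.astype(float)-M).sum()/255
    x0=np.array(x0,float);r=minimize(cost,x0,method="Nelder-Mead",options=dict(initial_simplex=[x0,x0+[4,0,0],x0+[0,4,0],x0+[0,0,5]]))
    print("knob",r.x.round(2),"resid",round(r.fun),"of",(M>0).sum(),"centre px",ce[i].round())
E
python3 - <<'E'
from knob import *
s=read_state();c=cam("wrist");im=camera("wrist");cv2.imwrite("pics/w6.png",im[:,:,::-1])
for d in cut_out("wrist","pale_slat_left")[:4]:print(d["confidence"],d["box"],rect(d["mask"],c,36))
knob(im,c,[545.8,-62.6,-25.7])
go(545.8,-62.6,140,64.3);go(545.8,-62.6,140,-25.7)
E
```

```text
0.89 [267.8, 86.7, 27.7, 159.9] [572.6  -9.3 158.3  21.2 -26.3]
0.69 [166.8, 341.8, 18.8, 22.7] [432.  189.2  30.4  21.6 -31.1]
knob [544.08 -60.56 -18.89] resid 257 of 846 centre px [347. 179.]
pos [570.6  -8.5 234.4] yaw -25.7 tilt [-0.003   0.0013 -1.    ] q7 -1.94 -> shift [0.0014 0.0594 0.0945] twist -1.5
pos [570.6  -8.5 234.4] yaw -25.7 tilt [-0.003   0.0013 -1.    ] q7 -1.94 -> shift [0.0014 0.0594 0.0945] twist 0.0
```

View pics/w6.png

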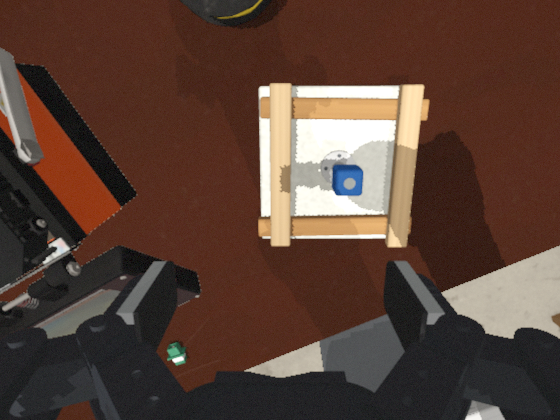

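Both pale slats lie across the brown ones (columns 281 and 404), symmetric about the knob at (348,180). Moving over the knob.

Request:
servo_tool --fingers '[-1,-1,-1,-1,-1,-1,-1,-1]' --delta_pos '[[0.001,0.02,0],[0,0.025,0],[0,0.014,0],[0,0,0.02],[0,0,0.04],[0,0,0.03],[0,0,0],[0,0,0]]' --twist '[0,0,0,0,0,0,0,0]'

```text
t: 21.0
tcp_pos: [547.0, -62.1, 145.5]
tcp_rot: [0.975, -0.222, -0.001, 0.0]
force: [0.4, 0.8, 0.0]
opening: 85.4
grip_force: 0.0
```

```bash
python3 - <<'E'
from knob import *
s=read_state();c=cam("wrist");im=camera("wrist");cv2.imwrite("pics/w7.png",im[:,:,::-1])
knob(im,c,[545.8,-62.6,-25.7]);blobs(im,c,(95,100,40),(130,255,255),76,200)
P=[[545.8,-62.6,76]];print(proj(c,P))
go(545.8,-62.6,57,-25.7)
E
```

```text
knob [544.87 -61.17 -24.35] resid 378 of 1592 centre px [280. 215.]
blob [280.3 215.5] [ 262  195   38   44 1407] [547.7 -62.8  27.9  22.8 -25.8]
[[281.48060605 219.72588153]]
pos [547.9 -62.3 146.6] yaw -25.7 tilt [ 1.3e-03 -6.0e-04 -1.0e+00] q7 -1.82 -> shift [-0.0019  0.0012  0.0896] twist -0.0001
```

View pics/w7.png

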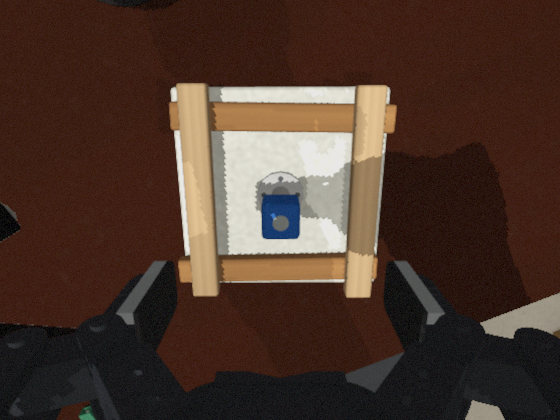

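The knob sits at column 281, as predicted. Descend and grip.

Request:
servo_tool --fingers '[-1,-1,-1,-1,-1,-1,-0.5,0,0.2,1,1,1,1,1,1]' --delta_pos '[[-0.002,0.001,0.02],[0,0,0.03],[0,0,0.025],[0,0,0.012],[0,0,0.005],[0,0,0],[0,0,0],[0,0,0],[0,0,0],[0,0,0],[0,0,0],[0,0,0],[0,0,0],[0,0,0],[0,0,0]]' --twist '[0,0,0,0,0,0,0,0,0,0,0,0,0,0,0]' --force 80

```text
t: 22.55
tcp_pos: [545.3, -62.2, 54.5]
tcp_rot: [0.975, -0.222, 0.001, -0.0]
force: [-0.8, 0.1, 5.6]
opening: 22.7
grip_force: 79.3
```

```bash
python3 - <<'E'
from h import *
go(545.8,-62.6,54,-25.7);print(read_state()["opening"],read_state()["force"],read_state()["grip_force"])
E
```

```text
pos [545.3 -62.2  54.5] yaw -25.69 tilt [ 9.e-04 -7.e-04 -1.e+00] q7 -1.79 -> shift [0.0006 0.0002 0.0005] twist 0.0001
22.666748202568915 [-0.76361031  0.0542805   5.61472309] 79.30693745613098
```

Lift slowly, 150 mm.

Request:
servo_tool --fingers '[1,1,1,1,1,1,1,1,1,1,1,1,1,1,1,1,1,1,1,1]' --delta_pos '[[0,0,-0.002],[0,0,-0.004],[0,0,-0.006],[0,0,-0.009],[0,0,-0.012],[0,0,-0.014],[0,0,-0.015],[0,0,-0.015],[0,0,-0.015],[0,0,-0.014],[0,0,-0.013],[0,0,-0.011],[0,0,-0.008],[0,0,-0.006],[0,0,-0.004],[0,0,-0.002],[0,0,-0.001],[0,0,0],[0,0,0],[0,0,0]]' --twist '[0,0,0,0,0,0,0,0,0,0,0,0,0,0,0,0,0,0,0,0]'

```text
t: 24.55
tcp_pos: [544.7, -62.3, 204.5]
tcp_rot: [0.975, -0.222, -0.0, 0.0]
force: [-0.4, -0.1, -2.9]
opening: 22.8
grip_force: 78.5
```

```bash
python3 - <<'E'
from h import *
s=read_state();print(s["opening"],s["force"],s["ft_torque"],s["grip_force"]);go(545.8,-62.6,204.5,-25.7)
a=camera("scene");b=camera("wrist")
cv2.imwrite("pics/end.png",np.hstack([cv2.resize(a[100:300,180:420],(400,333)),cv2.resize(b,(400,300))[:300] if 0 else cv2.resize(b,(400,333))])[:,:,::-1])
E
```

```text
22.76826005302068 [-0.43266958 -0.12063797 -2.90421587] [-0.00381644 -0.04425953  0.03147627] 78.53284120559692
pos [544.7 -62.3 204.5] yaw -25.7 tilt [-7.e-04  2.e-04 -1.e+00] q7 -1.84 -> shift [ 0.0012 -0.0002  0.    ] twist -0.0001
```

View pics/end.png

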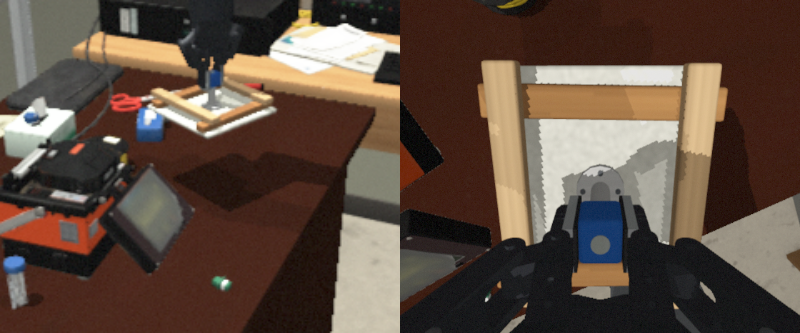

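The carrier hangs level, about 150 mm up, with all four slats stacked on it. Handing in.

```bash
python3 -c "
from workcell import *
print(job_done())"
```

```text
the job is handed in; nothing more can be done
None
```

Both pale slats are stacked crosswise on the brown ones, and the carrier is held level about 150 mm above the table with all four slats on it; handed in at about 25 s.

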